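# Feel for the clear well and seat the aroma vial

### The job

Put the new aroma vial, foot down, into the one clear well of the dark wooden rack and push it fully home, upright, then let go of it. Old rubber stoppers have been left at the bottom of three of the four wells, so feel your way down gently: never press hard on the rack or on what lies in it; where the vial stops short, take it out and try another well. Leave the other things on the counter as they are.

Things in the scene. Friction and masses are not known exactly. Their poses are not given: they have to be found in the camera images.
- vial: New aroma vial, the only one: an upright round cylinder 25 mm in diameter and 112 mm tall, about 60 g; amber glass with a white label below, plain aluminium cap from 73 mm up to the top. Origin at the centre of its underside, z up its axis. The foot has a chamfer 3 mm wide and 6 mm high. It stands loose on the counter at the left; grip it by the cap.
- vial_foot (a point): Centre of the vial's underside (the same point as the vial's origin).
- rack: Dark wooden rack fixed to the counter at the right, 56 mm (x) by 170 mm (y) by 72 mm high, its long side (its y) pointing away from the robot, up to 0.35 rad either way. Origin at the centre of its underside. Four round wells in a row along y, 40 mm apart, 60 mm deep (floors 12 mm above the underside). Keep the push under about 20 N (60 N of contact forces on it, all summed, damages it). Home: the foot within 3 mm of the well floor.
- well0 (a point): Centre of the mouth of the well at the rack's -y end (farthest from the robot), 72 mm above the counter. All four wells: 27 mm in diameter, 60 mm deep, 3 mm chamfer and brass ring at the mouth. Three of the four, not known which, hold an old black rubber stopper 14 mm thick: there the vial stops dead with its foot 46 mm below the mouth.
- well1 (a point): Centre of the mouth of the second well from the far end, level with the rack's top. In the wall of every well, clear or not, two sprung balls 20 mm below the mouth grip the vial: it takes a push of 2 to 9 N to pass them and to slide on to the floor, and they hold the vial wherever it is let go.
- well2 (a point): Centre of the mouth of the third well from the far end, level with the rack's top.
- well3 (a point): Centre of the mouth of the well at the rack's +y end (nearest the robot), level with the rack's top.
- bean_dish: Bystander: white dish of cocoa beans, 68 mm across, 42 mm high, in front in the middle; origin at the centre of its underside.
- bare_bar: Bystander: dark chocolate bar lying flat, 48 x 96 x 10 mm, in front in the middle; origin at the centre of its underside.
- cocoa_tin0: Bystander: brown round cocoa tin, 68 mm across, 85 mm tall, behind at the left; origin at the centre of its underside.
- cocoa_tin1: Bystander: green round cocoa tin, 62 mm across, 75 mm tall, behind at the left; origin at the centre of its underside.
- bar_cutter: Fixed obstacle between vial and rack: wooden cutting board with a lever blade, 130 x 340 mm, origin under the board. The blade stands half open: it rises from its pivot at the left end to a wooden handle that hangs in the air over the right end, its tip about 0.24 m above the counter and some 50 to 100 mm from the rack's side. Carry the vial round it, on the robot's side.
- ribbon_spool1: Bystander: spool of pink ribbon, 61 mm across, 20 mm high, behind the rack; origin at the centre of its underside.
Things that resemble listed ones, but are neither listed nor needed, are in the scene too. Leave any blue or turquoise look-alike of the vial alone.

How it is judged:
By the outcome, as a careful person would: the job done as asked, in the order asked, and still so for the second after the job is handed in, with the robot touching nothing.
It also fails if it takes over 72 s, if anything falls off the work surface, if the arm or the gripper's body presses on something with over 40 N, if the wrist force passes 120 N, or if a joint passes its speed limit or range.

### The arm

A 6-joint arm with a two-finger parallel gripper is mounted at the origin on a cart in front of the work surface, level with it; the furniture and walls round the work are solid. World frame = base frame: x ahead of the robot, y to its left, z up, the work surface at z = 0. Lengths are in m, angles in rad, forces in N, time in s.
With the tool pointing down it reaches from about 0.35 to 0.775 m from the base axis. Payload 7.3 kg.
Tool frame: the origin (TCP) lies on the centre line of the jaws, within the pads' length; the fingertips stand 17 mm ahead of it and the grasp point (between the pads) lies 2 mm behind it (robot.tip_extent is the distance from the TCP to the fingertips, in m); z points along the fingers, y is the line along which they close (so a half turn about z gives the same grasp; the last joint's range is limited). The gripper opens to 92 mm and grips with 3 to 60 N. Pads are 19 mm wide; open, the fingers measure 130 mm over their backs; the gripper's body (75 mm by 190 mm) begins 47 mm behind the grasp point.
Start: joints at [-1.299, 0.342, 1.524, -0, 1.275, -0.146], TCP at [0.213, -0.48, 0.244] pointing down, gripper open.
Joint ranges: [-2.53, 2.53], [-0.77, 2.02], [0.04, 2.7], [-1, 4.14], [0.28, 2.66], [-3.11, 3.11]. Speed limits (rad/s): [2.57, 2.57, 3.14, 3.14, 3.14, 3.14].

### API

Orientations are given as [roll, pitch, yaw] about the fixed x, y, z axes, in that order (R = Rz(yaw) Ry(pitch) Rx(roll)).
In Python, from cell import robot gives the robot as it stands.
- The arm moves only by the tool step_arm, never from a script. Its argument "motion" is a list of rows, each a list of 2 entries, a list of its own where there are three numbers: the shift along the tool's x, y, z in units of 60 mm (1.0 is 60 mm), then the turn about the tool's z in rad. In form: [[[x, y, z], spin], ...]. A call has 1 to 10 rows; each row is the pose to reach, as a shift and turn from the pose commanded when the call began, along the tool's axes at that moment; what a row does not reach only later rows make up. A row lasts 1/8 s, in which the tool goes at most 62.5 mm and 10.7 degrees, less where a joint would pass 70% of its speed; a pose out of reach is approached as far as the arm can. A call with a gripper value outside its range is refused whole. "hand" is the closure in counts, from 0 (fully open) to 255 (shut), set as the call begins (left out, the last holds). The fingers move at their own pace and stop on an object; "squeeze" is the grip in N (left out, the last holds). Time passes only in rows, so rows that repeat a pose let the fingers close. It gives the time, the measured TCP pose, the force, the opening and the grip force at its end, in the units of the state.
- robot.observe(): the state, without advancing time (a new reading comes with each control period).
- robot.read_camera(name): name is "side" or "top"; returns a dict with "pixels" (384x512x3 uint8, red, green, blue), "intrinsics" (3x3 intrinsics, pixels), "xyz" and "rotation" of the camera in the world. Camera axes: x right, y up, looking along -z (the intrinsics and any distortion apply to the point x, -y, -z); pixel columns grow to the right and rows downward; lengths in m; the calibration is good to about 2 mm. A picture is of the moment at which its call begins. There is no depth.
- robot.hand_in(): hands the job in; it is judged then, once.
The state is a dict: "time": time; "qpos": joint angles; "qvel": joint speeds; "joint_efforts": joint torques, N m; "tool_pos": TCP position; "tool_rot": TCP orientation; "contact_force": force on the tool from outside, world axes, zero at the start; "torque": the same for the moment, N m; "opening": finger opening in m; "grip_force": force on a finger pad.
Only numpy, scipy, OpenCV 4.12 (cv2) and the standard library are available. Lean on these libraries where they do the work, as an engineer would, in place of code of your own. Each camera call takes 0.05 s, during which the arm holds its last target. There are 200 camera calls.

## Working session

There is one attempt and no reset: what is moved stays moved. The work goes in short steps, Python scripts to look and compute and a tool call to move; the robot and the scene stay as the last step left them, time stands still between calls to the robot, and variables do not carry over. Pictures are saved under pics/ and viewed, at most 10 in all, crops included, and the job is handed in when it is done.

Besides the shell and the picture viewer there is one more tool, called after ">>>" as name(argument=value, ...) on one line, values as JSON. step_arm: Moves the arm, as the interface text tells. Its arguments: {"type":"object","properties":{"motion":{"type":"array"},"hand":{"type":"number"},"squeeze":{"type":"number"}},"required":["motion"]}

```bash
mkdir -p pics; cat > h.py <<'E'
import numpy as np, cv2
from cell import robot
def snap(n,f):
    c=robot.read_camera(n); cv2.imwrite(f,c["pixels"][:,:,::-1]); np.savez(n+'.npz',K=c["intrinsics"],t=c["xyz"],R=c["rotation"],p=c["pixels"]); return c
def ld(n): return np.load(n+'.npz')
def ray(n,u,v,z):
    c=ld(n); d=np.linalg.inv(c['K'])@[u,v,1]; d=c['R']@(d*[1,-1,-1]); t=c['t']; return t+d*(z-t[2])/d[2]
def proj(n,P):
    c=ld(n); q=c['R'].T@(np.array(P)-c['t']); q=q*[1,-1,-1]; q=c['K']@q; return q[:2]/q[2]
def crop(n,f,u0,u1,v0,v1,k):
    p=ld(n)['p'][v0:v1,u0:u1,::-1]; cv2.imwrite(f,cv2.resize(p,None,fx=k,fy=k,interpolation=cv2.INTER_CUBIC))
E
python3 - <<'E'
from h import *
a=snap('top','pics/t.png');b=snap('side','pics/s.png')
print(a.keys());
for c in(a,b):print(c['intrinsics'],c['xyz'],c['rotation'])
print(robot.observe())
E
```

```text
dict_keys(['pixels', 'intrinsics', 'xyz', 'rotation'])
[[406.67655767   0.         254.20591509]
 [  0.         406.67655767 190.0595197 ]
 [  0.           0.           1.        ]] [0.48114704 0.05531254 1.36652317] [ 0.04871726  0.01312122 -1.59639315]
[[440.82413395   0.         253.78622852]
 [  0.         440.82413395 192.30160178]
 [  0.           0.           1.        ]] [0.08229495 1.02133567 0.87554713] [ 0.91728544 -0.02312484 -2.67108003]
{'time': 0.1, 'qpos': array([-1.29904970e+00,  3.42640237e-01,  1.52493488e+00,  1.26612736e-05,
        1.27537137e+00, -1.45985880e-01]), 'qvel': array([ 0.00011572, -0.0025681 , -0.0054174 , -0.00045356, -0.00083216,
        0.0021059 ]), 'joint_efforts': array([ 2.11248647e-03, -4.32004094e+01, -2.44693172e+01,  7.19942339e-02,
        5.25995472e-02, -3.97578367e-05]), 'tool_pos': array([ 0.21292565, -0.47951377,  0.24311641]), 'tool_rot': array([-3.14025498e+00, -2.08917937e-04,  4.17728675e-01]), 'contact_force': array([-0.32788865,  0.68730261, -0.21765259]), 'torque': array([-0.03219438,  0.01499484, -0.04129394]), 'grip_force': 0.0, 'opening': 0.09179208107848026}
```

View pics/t.png

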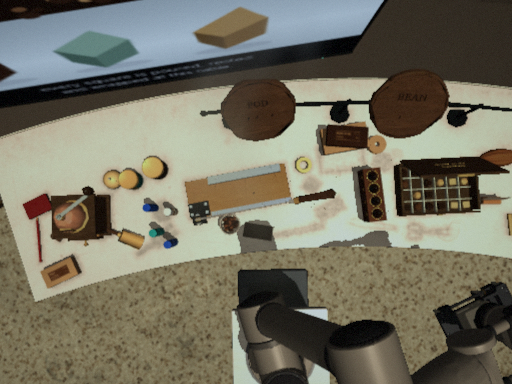

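View pics/s.png

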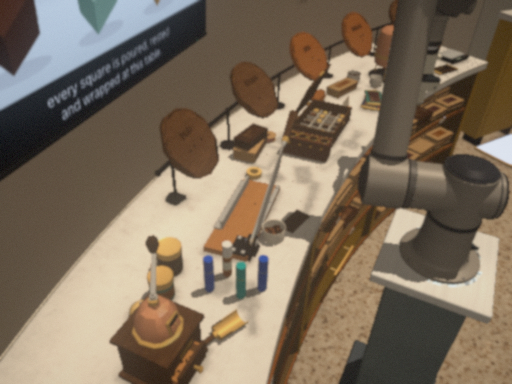

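The pictures show vial candidates in the top view at (168,211) silver/white, (150,207) blue, (155,231) teal and (168,243) blue. In the side view they are at (227,258), (209,273), (241,280) and (263,273). The silver-capped, white-labelled one matches the description. The rack is at top (372,193), and its four wells run from (369,175) to (376,213).

```bash
python3 - <<'E'
s=open('h.py').read()
s=s.replace("import numpy as np, cv2","import numpy as np, cv2\nfrom scipy.spatial.transform import Rotation as Ro")
s=s.replace('R=c["rotation"]','R=Ro.from_euler("xyz",c["rotation"]).as_matrix()')
open('h.py','w').write(s)
E
python3 - <<'E'
from h import *
snap('top','pics/x.png');snap('side','pics/x.png')
a=ld('top')['p'][160:235,335:410,::-1];b=ld('top')['p'][180:255,125:200,::-1]
c=ld('side')['p'][225:300,190:280,::-1]
r=lambda x,k:cv2.resize(x,None,fx=k,fy=k,interpolation=cv2.INTER_CUBIC)
im=np.zeros((600,800,3),np.uint8)
# a,b at x5 (375), on top row; c at x4? -> 
im[:300,:300]=r(a,4);im[300:600,:300]=r(b,4);cc=r(c,5);im[:375,320:770]=cc
cv2.imwrite('pics/c.png',im)
E
```

```text
(no output)
```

View pics/c.png

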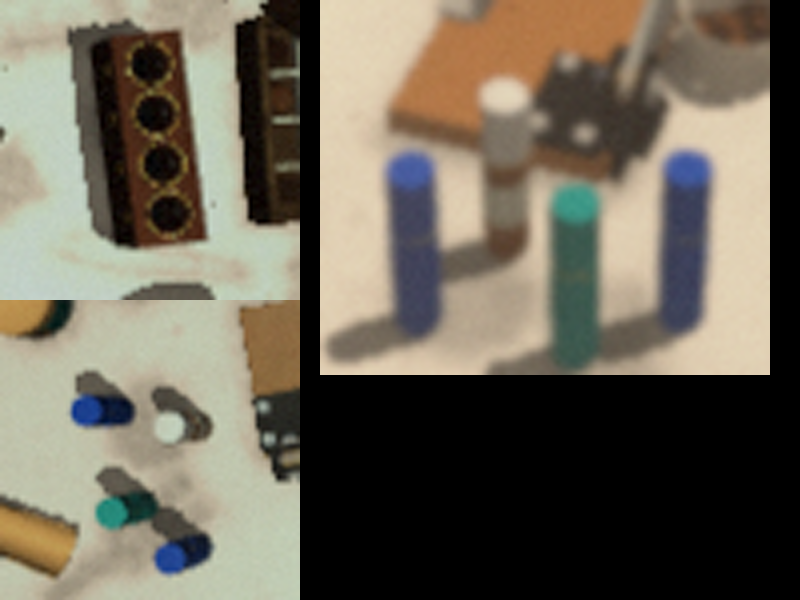

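The crop confirms the choice: the one vial with a white label, amber glass and a silver cap has its cap top at about top (166.9,211.4) and side (226.8,243.2). The ringed wells are at crop (151,62), (156,113), (161,163) and (169,213).

```bash
python3 - <<'E'
from h import *
print('vial top',ray('top',166.9,211.4,.112),'side',ray('side',226.8,243.2,.112))
# other vials
for n,(x,y) in dict(b1=(88,111),t=(113,213),b2=(171,257)).items(): print(n,ray('top',125+(x+.5)/4-.5,180+(y+.5)/4-.5,.112))
# gold ring centroid fit: 
W=np.array([ray('top',335+(x+.5)/4-.5,160+(y+.5)/4-.5,.072)[:2] for x,y in [(151,62),(156,113),(161,163),(169,213)]])
print(W)
p=ld('top')['p'].astype(int);hsv=cv2.cvtColor(ld('top')['p'],cv2.COLOR_RGB2HSV)
m=W.mean(0);d=np.polyfit(np.arange(4),W,1)[0];print('mid',m,'step',d,np.linalg.norm(d),'yaw from +x->',np.arctan2(d[1],d[0]))
print('rack top corners: ',[ray('top',335+(x+.5)/4-.5,160+(y+.5)/4-.5,.072)[:2].round(4) for x,y in [(105,38),(181,31),(208,239),(134,248)]])
print('tcp px top',proj('top',[.213,-.48,.244]),'rack side px',[proj('side',[*w,.072]).round(1) for w in W])
for n,z,q in [('tip',.24,(300,200))]: pass
print('cutter handle tip z.24',ray('top',334,193,.24),'handle start',ray('top',296,200,.2),'board corners',ray('top',186,183,.02),ray('top',290,165,.02),ray('top',292,200,.02),ray('top',190,222,.02),'dish',ray('top',230,225,.04),'bar',ray('top',258,231,.01))
E
```

```text
vial top [0.48380635 0.34155992 0.112     ] side [0.48346244 0.3407791  0.112     ]
b1 [0.49784488 0.40424597 0.112     ]
t [0.41880084 0.38590997 0.112     ]
b2 [0.38396886 0.34160264 0.112     ]
[[ 0.5823652  -0.30631257]
 [ 0.54167572 -0.30865437]
 [ 0.50190538 -0.31102056]
 [ 0.46219633 -0.31574417]]
mid [ 0.52203566 -0.31043292] step [-0.04002769 -0.0030661 ] 0.04014495364061354 yaw from +x-> -3.0651424709677193
rack top corners:  [array([ 0.6025, -0.2706]), array([ 0.6065, -0.3311]), array([ 0.4409, -0.3456]), array([ 0.4353, -0.2871])]
tcp px top [459.71468345 303.89972124] rack side px [array([291.4, 133. ]), array([302. , 135.5]), array([312.5, 137.9]), array([323.4, 140.1])]
cutter handle tip z.24 [ 0.52250835 -0.151721    0.24      ] handle start [ 0.50675663 -0.04981237  0.2       ] board corners [0.5766808  0.29744741 0.02      ] [ 0.62741942 -0.04969318  0.02      ] [ 0.51105068 -0.05282563  0.02      ] [0.44701265 0.2864356  0.02      ] dish [0.43449318 0.15274043 0.04      ] bar [0.41122541 0.06229521 0.01      ]
```

```bash
python3 - <<'E'
from h import *
crop('side','pics/c2.png',180,380,80,230,4)
E
```

```text
(no output)
```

View pics/c2.png

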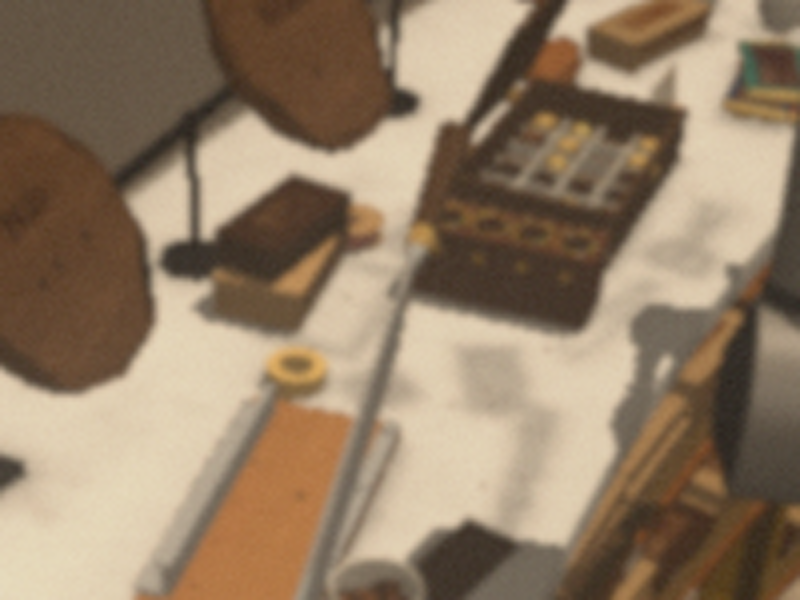

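The wells show at side px (292,133), (302,135.6), (313,137.6) and (325,140), which agrees with the top view to about 1 px. The handle tip is at side (285.6,138.6) and top (334,190).

```bash
cat >> h.py <<'E'
def rows(tgt,yaw,n,ease=True):
    """rows (printed) going straight to world TCP target, from the measured pose"""
    s=robot.observe(); R=Ro.from_euler('xyz',s['tool_rot']).as_matrix()
    d=R.T@(np.array(tgt)-s['tool_pos'])/.06; dy=-((yaw-s['tool_rot'][2]+np.pi)%(2*np.pi)-np.pi)
    print(s['tool_pos'].round(4),s['tool_rot'].round(3),s['contact_force'].round(1),s['opening'],s['grip_force'])
    for i in range(1,n+1):
        f=i/n
        if ease: f=(f+ f*f*(3-2*f))/2
        print([[round(float(v),3) for v in d*f],round(float(dy*f),3)])
E
python3 - <<'E'
from h import *
for z in(.2,.24,.28):print(ray('top',334,190,z),ray('side',285.6,138.6,z))
rows([.39,-.02,.27],np.pi/2,10)
E
```

```text
[ 0.53257336 -0.15937433  0.2       ] [ 0.50485176 -0.05508541  0.2       ]
[ 0.53080996 -0.15201273  0.24      ] [0.47983164 0.00865084 0.24      ]
[ 0.52904655 -0.14465113  0.28      ] [0.45481152 0.0723871  0.28      ]
[ 0.213  -0.4796  0.2433] [-3.141 -0.     0.418] [ 0.   0.  -0.2] 0.09146775160335621 0.0
[[0.372, -0.372, -0.028], -0.074]
[[0.882, -0.882, -0.067], -0.175]
[[1.498, -1.498, -0.113], -0.297]
[[2.183, -2.183, -0.165], -0.434]
[[2.902, -2.902, -0.219], -0.577]
[[3.622, -3.622, -0.274], -0.719]
[[4.307, -4.307, -0.326], -0.856]
[[4.922, -4.923, -0.372], -0.978]
[[5.433, -5.433, -0.411], -1.079]
[[5.805, -5.805, -0.439], -1.153]
```

>>> step_arm(motion=[[[0.37,-0.37,-0.1],-0.08],[[0.88,-0.88,-0.2],-0.18],[[1.5,-1.5,-0.3],-0.3],[[2.18,-2.18,-0.35],-0.44],[[2.9,-2.9,-0.4],-0.58],[[3.62,-3.62,-0.43],-0.72],[[4.3,-4.3,-0.44],-0.86],[[4.92,-4.92,-0.44],-0.98],[[5.43,-5.43,-0.44],-1.08],[[5.8,-5.8,-0.44],-1.153]], hand=30)

```text
time: 1.45
tool_pos: [0.3901, -0.0187, 0.2701]
tool_rot: [3.141, 0.0, 1.575]
contact_force: [-0.2, -0.4, 0.2]
opening: 0.0811
grip_force: 0.0
```

```bash
python3 - <<'E'
from h import *
rows([.4836,.3411,.22],np.pi/2,10)
E
```

```text
[ 0.3901 -0.0187  0.2701] [3.141 0.    1.575] [-0.2 -0.4  0.2] 0.08107655092377225 0.0
[[0.383, 0.101, 0.053], 0.0]
[[0.911, 0.241, 0.127], 0.001]
[[1.546, 0.408, 0.216], 0.001]
[[2.253, 0.595, 0.314], 0.002]
[[2.995, 0.792, 0.418], 0.002]
[[3.738, 0.988, 0.522], 0.003]
[[4.445, 1.175, 0.62], 0.003]
[[5.08, 1.342, 0.709], 0.004]
[[5.607, 1.482, 0.782], 0.004]
[[5.991, 1.583, 0.836], 0.004]
```

>>> step_arm(motion=[[[0.4,0.1,0],0],[[0.91,0.24,0],0],[[1.55,0.41,0],0],[[2.25,0.6,0],0],[[3.0,0.79,0],0],[[3.74,0.99,0],0],[[4.45,1.18,0.1],0],[[5.1,1.34,0.3],0],[[5.61,1.48,0.6],0],[[5.99,1.583,0.84],0.004]])

```text
time: 2.7
tool_pos: [0.4848, 0.3401, 0.2185]
tool_rot: [-3.141, 0.001, 1.568]
contact_force: [1.3, -0.5, 0.3]
opening: 0.081
grip_force: 0.0
```

```bash
python3 - <<'E'
from h import *
rows([.4836,.3411,.095],np.pi/2,5)
E
```

```text
[0.4848 0.3401 0.2185] [-3.141e+00  1.000e-03  1.568e+00] [ 1.3 -0.5  0.3] 0.08099173834381364 0.0
[[0.003, -0.003, 0.313], -0.0]
[[0.007, -0.007, 0.774], -0.001]
[[0.011, -0.011, 1.284], -0.002]
[[0.015, -0.015, 1.745], -0.003]
[[0.017, -0.018, 2.058], -0.003]
```

>>> step_arm(motion=[[[0,0,0.31],0],[[0,0,0.8],0],[[0,0,1.3],0],[[0,0,1.75],0],[[0,0,2.0],0],[[0,0,2.06],0],[[0,0,2.06],0]])

```text
time: 3.58
tool_pos: [0.4853, 0.339, 0.0967]
tool_rot: [3.141, -0.0, 1.567]
contact_force: [0.3, 0.2, -0.3]
opening: 0.0811
grip_force: 0.0
```

>>> step_arm(motion=[[[0,0,0],0],[[0,0,0],0],[[0,0,0],0],[[0,0,0],0],[[0,0,0],0],[[0,0,0],0],[[0,0,0],0],[[0,0,0],0]], hand=255, squeeze=30)

```text
time: 4.58
tool_pos: [0.4849, 0.3388, 0.096]
tool_rot: [-3.142, 0.0, 1.567]
contact_force: [0.3, 0.6, -0.5]
opening: 0.0239
grip_force: 30.0
```

```bash
python3 - <<'E'
from h import *
o=robot.observe();print(o['tool_pos'],o['tool_rot'],o['grip_force'],o['opening'],o['contact_force'])
snap('side','pics/x.png');snap('top','pics/x.png')
im=np.zeros((600,800,3),np.uint8)
r=lambda x,k:cv2.resize(x,None,fx=k,fy=k,interpolation=cv2.INTER_CUBIC)
im[:600,:400]=r(ld('side')['p'][180:300,190:270,::-1],5)
im[:400,400:]=r(ld('top')['p'][170:250,120:200,::-1],5)
cv2.imwrite('pics/g.png',im)
E
```

```text
[0.48486767 0.33879111 0.09601284] [-3.14150855e+00  1.27610595e-04  1.56678786e+00] 29.95824471116066 0.02390152657358078 [ 0.30652112  0.6081549  -0.45939015]
```

View pics/g.png

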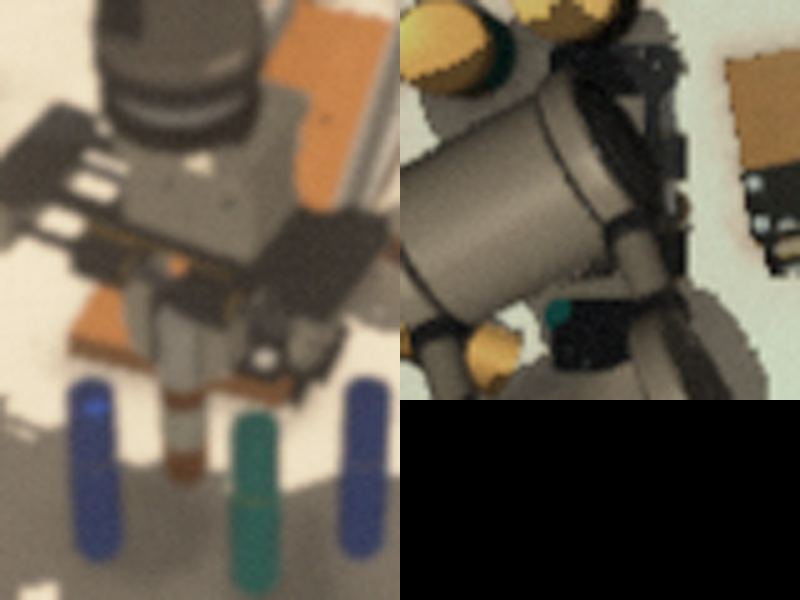

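The vial is held upright by its cap, and the blue and teal look-alikes are undisturbed.

>>> step_arm(motion=[[[0,0,-0.2],0],[[0,0,-0.6],0],[[0,0,-1.2],0],[[0,0,-1.9],0],[[0,0,-2.6],0],[[0,0,-3.1],0],[[0,0,-3.3],0],[[0,0,-3.4],0]])

```text
time: 5.68
tool_pos: [0.4848, 0.3387, 0.3003]
tool_rot: [-3.142, 0.0, 1.567]
contact_force: [-0.3, 0.0, 0.4]
opening: 0.0242
grip_force: 30.0
```

```bash
python3 - <<'E'
from h import *
rows([.395,.02,.30],np.pi/2,10)
E
```

```text
[0.4848 0.3387 0.3003] [-3.142  0.     1.567] [-0.3  0.   0.4] 0.024218473419762587 29.957787841558456
[[-0.34, -0.094, 0.0], -0.0]
[[-0.808, -0.224, 0.001], -0.001]
[[-1.372, -0.38, 0.001], -0.001]
[[-2.0, -0.554, 0.002], -0.002]
[[-2.659, -0.737, 0.003], -0.002]
[[-3.319, -0.92, 0.003], -0.003]
[[-3.946, -1.094, 0.004], -0.003]
[[-4.51, -1.25, 0.004], -0.003]
[[-4.978, -1.38, 0.005], -0.004]
[[-5.318, -1.474, 0.005], -0.004]
```

>>> step_arm(motion=[[[-0.3,-0.2,0],0],[[-0.7,-0.5,0],0],[[-1.2,-0.85,0],0],[[-1.8,-1.2,0],0],[[-2.5,-1.4,0],0],[[-3.2,-1.47,0],0],[[-3.9,-1.47,0],0],[[-4.5,-1.47,0],0],[[-5.0,-1.47,0],0],[[-5.32,-1.47,0],-0.004]])

```text
time: 6.92
tool_pos: [0.3947, 0.0188, 0.2991]
tool_rot: [-3.139, -0.0, 1.57]
contact_force: [1.1, 0.9, -0.3]
opening: 0.0242
grip_force: 30.0
```

```bash
python3 - <<'E'
from h import *
rows([.4629,-.317,.30],np.pi/2,10)
E
```

```text
[0.3947 0.0188 0.2991] [-3.139 -0.     1.57 ] [ 1.1  0.9 -0.3] 0.02415737997629752 29.958292543888092
[[-0.358, 0.073, -0.001], -0.0]
[[-0.85, 0.174, -0.003], -0.0]
[[-1.444, 0.295, -0.005], -0.0]
[[-2.104, 0.429, -0.007], -0.0]
[[-2.798, 0.571, -0.009], -0.001]
[[-3.491, 0.713, -0.012], -0.001]
[[-4.152, 0.848, -0.014], -0.001]
[[-4.745, 0.969, -0.016], -0.001]
[[-5.237, 1.069, -0.018], -0.001]
[[-5.595, 1.142, -0.019], -0.001]
```

>>> step_arm(motion=[[[-0.36,0,0],0],[[-0.85,0,0],0],[[-1.45,0,0],0],[[-2.1,0,0],0],[[-2.8,0.05,0],0],[[-3.5,0.2,0],0],[[-4.15,0.45,0],0],[[-4.75,0.75,0],0],[[-5.25,1.0,0],0],[[-5.6,1.14,0],0]])

```text
time: 8.18
tool_pos: [0.4638, -0.3171, 0.2982]
tool_rot: [-3.139, -0.002, 1.57]
contact_force: [0.3, 0.0, -0.0]
opening: 0.0244
grip_force: 30.0
```

>>> step_arm(motion=[[[0,0,0.2],0],[[0,0,0.7],0],[[0,0,1.3],0],[[0,0,1.7],0],[[0,0,1.8],0],[[0,0,1.8],0]])

```text
time: 8.93
tool_pos: [0.4636, -0.3154, 0.192]
tool_rot: [-3.141, -0.001, 1.571]
contact_force: [0.0, -0.2, -0.7]
opening: 0.0247
grip_force: 30.0
```

```bash
python3 - <<'E'
from h import *
snap('side','pics/x.png');snap('top','pics/x.png')
im=np.zeros((560,800,3),np.uint8)
r=lambda x,k:cv2.resize(x,None,fx=k,fy=k,interpolation=cv2.INTER_CUBIC)
im[:,:400]=r(ld('side')['p'][70:210,270:370,::-1],4)
im[:400,400:]=r(ld('top')['p'][140:240,330:430,::-1],4)
cv2.imwrite('pics/w.png',im)
rows([.4629,-.317,.185],np.pi/2,1)
E
```

```text
[ 0.4641 -0.3161  0.1931] [3.140e+00 1.000e-03 1.571e+00] [-0.1 -1.3 -0.8] 0.024555203675071084 29.957693740725517
[[-0.015, -0.021, 0.135], 0.0]
```

View pics/w.png

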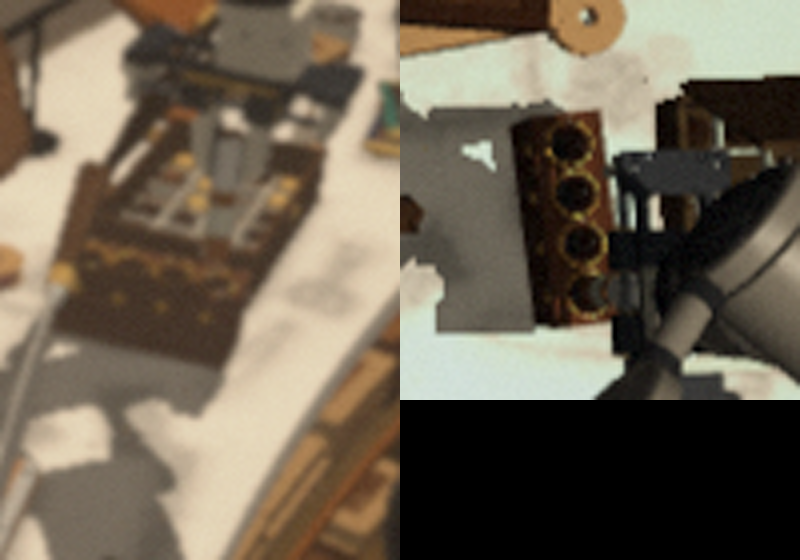

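Foot is over well3 (top crop, vial at (595,292) over the ring at (586,292)). I'll start down gently.

>>> step_arm(motion=[[[-0.015,-0.02,0.12],0],[[-0.015,-0.02,0.25],0],[[-0.015,-0.02,0.32],0],[[-0.015,-0.02,0.38],0],[[-0.015,-0.02,0.42],0],[[-0.015,-0.02,0.46],0],[[-0.015,-0.02,0.5],0],[[-0.015,-0.02,0.5],0]])

```text
time: 10.02
tool_pos: [0.4626, -0.3173, 0.1622]
tool_rot: [3.141, 0.001, 1.571]
contact_force: [0.4, -0.7, -0.2]
opening: 0.0245
grip_force: 30.0
```

>>> step_arm(motion=[[[0,0,0.03],0],[[0,0,0.06],0],[[0,0,0.09],0],[[0,0,0.12],0],[[0,0,0.15],0],[[0,0,0.15],0]])

```text
time: 10.78
tool_pos: [0.4625, -0.317, 0.1529]
tool_rot: [-3.141, 0.0, 1.571]
contact_force: [-1.8, -3.6, -0.1]
opening: 0.0243
grip_force: 30.0
```

>>> step_arm(motion=[[[-0.015,-0.008,0],0],[[-0.02,-0.01,0.03],0],[[-0.02,-0.01,0.06],0],[[-0.02,-0.01,0.1],0],[[-0.02,-0.01,0.13],0],[[-0.02,-0.01,0.15],0],[[-0.02,-0.01,0.15],0]])

```text
time: 11.65
tool_pos: [0.4622, -0.3182, 0.1441]
tool_rot: [3.141, 0.0, 1.571]
contact_force: [0.7, -1.2, -0.3]
opening: 0.0241
grip_force: 30.0
```

>>> step_arm(motion=[[[-0.008,0,0.03],0],[[-0.008,0,0.07],0],[[-0.008,0,0.11],0],[[-0.008,0,0.15],0],[[-0.008,0,0.19],0],[[-0.008,0,0.22],0],[[-0.008,0,0.22],0]])

```text
time: 12.52
tool_pos: [0.4619, -0.3184, 0.1304]
tool_rot: [-3.141, -0.001, 1.571]
contact_force: [-0.2, -1.3, -2.3]
opening: 0.024
grip_force: 30.0
```

>>> step_arm(motion=[[[0,0,0.03],0],[[0,0,0.06],0],[[0,0,0.09],0],[[0,0,0.11],0],[[0,0,0.12],0]])

```text
time: 13.15
tool_pos: [0.462, -0.3186, 0.1237]
tool_rot: [3.142, 0.0, 1.571]
contact_force: [0.8, -0.8, 1.4]
opening: 0.0242
grip_force: 30.0
```

>>> step_arm(motion=[[[0,0,0.02],0],[[0,0,0.04],0],[[0,0,0.06],0],[[0,0,0.06],0]])

```text
time: 13.65
tool_pos: [0.4619, -0.3185, 0.1198]
tool_rot: [-3.141, -0.0, 1.571]
contact_force: [0.7, -0.3, -0.1]
opening: 0.0242
grip_force: 30.0
```

>>> step_arm(motion=[[[0,0,0.02],0],[[0,0,0.04],0],[[0,0,0.06],0],[[0,0,0.06],0]])

```text
time: 14.15
tool_pos: [0.462, -0.3185, 0.1162]
tool_rot: [-3.141, -0.0, 1.571]
contact_force: [0.3, -1.1, -1.3]
opening: 0.0241
grip_force: 30.0
```

```bash
python3 - <<'E'
from h import *
snap('side','pics/x.png');snap('top','pics/x.png')
im=np.zeros((560,800,3),np.uint8)
r=lambda x,k:cv2.resize(x,None,fx=k,fy=k,interpolation=cv2.INTER_CUBIC)
im[:,:400]=r(ld('side')['p'][90:180,275:339,::-1],6.25)[:560,:400]
im[:400,400:]=r(ld('top')['p'][160:225,345:410,::-1],400/65)[:400,:400]
cv2.imwrite('pics/w2.png',im)
for i in range(4):
  o=robot.observe();print(o['contact_force'],o['tool_pos']);robot.read_camera('top')
print([proj('side',[.4615,-.3165,z]) for z in (.072,.093,.128,.112+.012)],[proj('top',[.4615,-.3165,z]) for z in (.072,.093,.128)])
E
```

```text
[ 2.17831011 -0.05868944 -1.63496152] [ 0.46197454 -0.31849862  0.116265  ]
[ 1.35187721 -0.54386962 -1.56440773] [ 0.46195864 -0.31852343  0.11627081]
[ 0.22954464 -0.47648549 -1.77120328] [ 0.46195354 -0.31851784  0.11629296]
[ 1.71612243 -0.51013289 -1.61946502] [ 0.4619607  -0.31852549  0.1163095 ]
[array([323.69655034, 140.0414583 ]), array([324.40456961, 134.91242686]), array([325.61065966, 126.17527233]), array([325.47113849, 127.18599129])] [array([377.12337442, 213.0891168 ]), array([379.07036631, 213.14213636]), array([382.46271515, 213.2345152 ])]
```

View pics/w2.png

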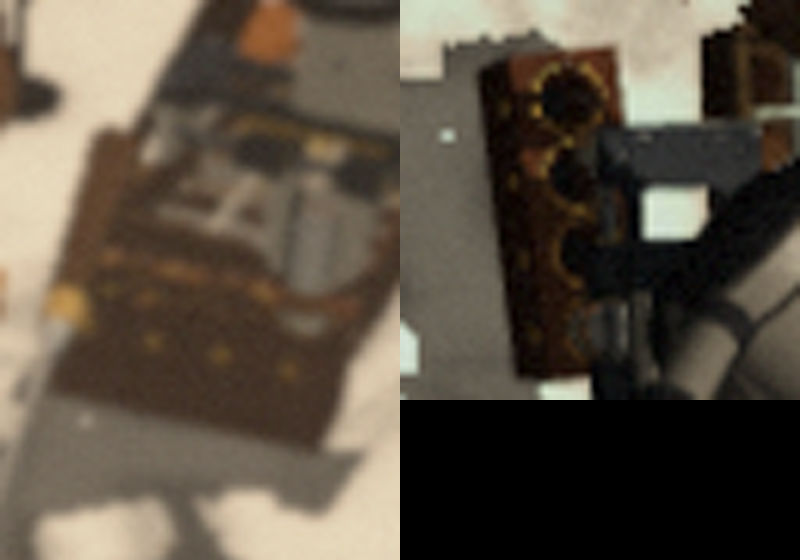

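The vial is in well3: the cap is in the jaws and the label is just at the mouth (side crop (305,320)). There is no sign of a stop, so I'll continue down.

>>> step_arm(motion=[[[0,0,0.02],0],[[0,0,0.04],0],[[0,0,0.06],0]])

```text
time: 14.82
tool_pos: [0.4621, -0.3187, 0.113]
tool_rot: [3.141, 0.0, 1.571]
contact_force: [0.1, -0.9, 1.9]
opening: 0.0242
grip_force: 30.0
```

>>> step_arm(motion=[[[0,0,0.02],0],[[0,0,0.04],0],[[0,0,0.05],0]])

```text
time: 15.2
tool_pos: [0.462, -0.3186, 0.1098]
tool_rot: [-3.142, 0.0, 1.571]
contact_force: [0.1, -0.1, 1.1]
opening: 0.0243
grip_force: 30.0
```

>>> step_arm(motion=[[[0,0,0.015],0],[[0,0,0.03],0],[[0,0,0.04],0]])

```text
time: 15.58
tool_pos: [0.4621, -0.3188, 0.1079]
tool_rot: [3.141, 0.001, 1.571]
contact_force: [-1.8, 0.4, 7.8]
opening: 0.0244
grip_force: 30.0
```

>>> step_arm(motion=[[[0,0,0.008],0],[[0,0,0.012],0],[[0,0,0.012],0]])

```text
time: 15.95
tool_pos: [0.4621, -0.3188, 0.1079]
tool_rot: [3.141, 0.001, 1.571]
contact_force: [-1.8, 1.6, 9.0]
opening: 0.0245
grip_force: 30.0
```

The stop is firm at TCP 0.108, which puts the foot at 12 mm, the floor of a clear well. I'll release and withdraw.

>>> step_arm(motion=[[[0,0,0],0],[[0,0,0],0],[[0,0,0],0],[[0,0,0],0],[[0,0,0],0],[[0,0,0],0]], hand=110)

```text
time: 16.7
tool_pos: [0.462, -0.3186, 0.1068]
tool_rot: [3.142, 0.0, 1.571]
contact_force: [-0.0, 0.2, 0.3]
opening: 0.0524
grip_force: 0.0
```

>>> step_arm(motion=[[[0,0,-0.05],0],[[0,0,-0.2],0],[[0,0,-0.5],0],[[0,0,-1.0],0],[[0,0,-1.6],0],[[0,0,-2.3],0],[[0,0,-2.9],0],[[-0.3,-0.4,-3.2],0],[[-0.8,-1.2,-3.3],0],[[-1.3,-1.8,-3.3],0]])

```text
time: 17.95
tool_pos: [0.3527, -0.3972, 0.3065]
tool_rot: [3.14, 0.002, 1.571]
contact_force: [2.0, -0.1, -1.0]
opening: 0.0522
grip_force: 0.0
```

```bash
python3 - <<'E'
from h import *
rows([.213,-.45,.3],np.pi/2,3)
snap('side','pics/x.png');snap('top','pics/x.png')
im=np.zeros((560,800,3),np.uint8)
r=lambda x,k:cv2.resize(x,None,fx=k,fy=k,interpolation=cv2.INTER_CUBIC)
im[:,:400]=r(ld('side')['p'][90:180,275:339,::-1],6.25)[:560,:400]
im[:400,400:]=r(ld('top')['p'][160:225,345:410,::-1],400/65)[:400,:400]
cv2.imwrite('pics/w3.png',im)
for z in (.072,.124,.138): print(proj('side',[.462,-.3165,z])-[275,90],proj('top',[.462,-.3165,z])-[345,160])
E
```

```text
[ 0.3527 -0.3972  0.3065] [3.140e+00 2.000e-03 1.571e+00] [ 2.  -0.1 -1. ] 0.0521910106110495 0.0
[[-0.26, -0.69, 0.032], 0.0]
[[-0.618, -1.639, 0.075], 0.0]
[[-0.878, -2.33, 0.107], 0.001]
[48.56418704 50.00637362] [32.11699294 52.93099105]
[50.335866   37.15163466] [37.05855562 53.05891841]
[50.82531822 33.60032502] [38.46076339 53.09521882]
```

View pics/w3.png

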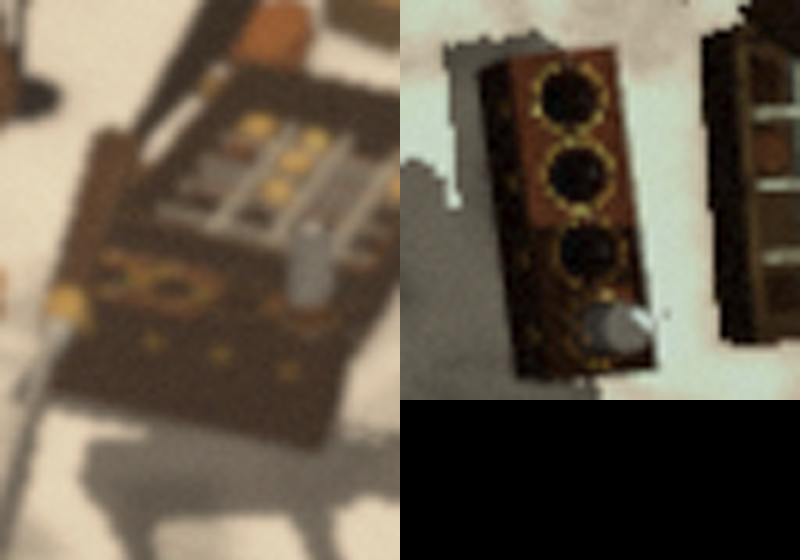

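The vial stands upright in well3. Its cap top is at side crop y≈229, against 232 predicted for home and 210 for resting on a stopper, so it is fully home.

```bash
python3 -c "
from cell import robot
print(robot.hand_in())"
```

```text
the job is handed in; nothing more can be done
None
```

The aroma vial is upright and fully home in well3, the well nearest the robot, which was the first one I tried and turned out to be clear; I let go of it and handed the job in at about 18 s.

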